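# Put the linocut kit away in its tray

## Robot

A 6-joint arm with a two-finger parallel gripper is mounted at the origin on the work surface. World frame = base frame: x ahead of the robot, y to its left, z up, the work surface at z = 0. Lengths are in mm, angles in rad, forces in N, time in s.
With the tool pointing down it reaches from about 350 to 975 mm from the base axis. Payload 4.9 kg.
Tool frame: the origin (TCP) lies between the finger pads; the fingertips stand 22 mm ahead of it and the grasp point (between the pads) lies 3 mm ahead of it; z points along the fingers, y is the line along which they close (so a half turn about z gives the same grasp; the last joint's range is limited). The gripper opens to 85 mm and grips with 20 to 120 N. Pads are 22 mm wide; open, the fingers measure 114 mm over their backs; the gripper's body (76 mm by 85 mm) begins 54 mm behind the grasp point. The pads swing forward as they close: fully open they stand 13 mm farther back than shut.
Start: joints at [-1.422, 0.053, 1.613, -0, 1.476, -0.119], TCP at [165.377, -602.704, 253.304] pointing down, gripper open.
Joint ranges: [-3.01, 3.01], [-1.01, 2.22], [0.06, 2.58], [-1.02, 4.17], [0.09, 2.62], [-3.14, 3.14]. Speed limits (rad/s): [2.57, 2.57, 3.14, 3.14, 3.14, 3.14].

## Interface

Orientations are given as a 3x3 rotation matrix whose columns are the frame's x, y, z axes.
In Python, from station import r, cams gives the robot as it stands. The module is installed in compiled form; this text tells all that it offers.
- The arm moves only by the shell command python3 -m jog 'ROWS' [FORCE]. ROWS is JSON, a list of rows, each a list of 7 numbers: the gripper command: -1 is shut, 1 is fully open, values between are in proportion, then the shift along the tool's x, y, z in cm, then the turn, a rotation vector about the tool's x, y, z in degrees. A call has 1 to 10 rows; each row shifts and turns the commanded pose from where the row before left it, along the tool's axes as they then stand; what a row does not reach is not made up. A row lasts 1/10 s, in which the tool goes at most 50 mm and 8.59 degrees, less where a joint would pass 70% of its speed; a pose out of reach is approached as far as the arm can. A call is refused whole if a number of a shift passes 5 or a number of a turn 8.59, either way. A call with a gripper value outside its range is refused whole. The fingers move at their own pace and stop on an object; FORCE is the grip in N (left out, the last holds). Time passes only in rows, so rows that do not move let the fingers close. It gives the time, the measured TCP pose, the force, the opening and the grip force at its end, in the units of the state.
- r.sense(): the state, without advancing time (a new reading comes with each control period).
- cams.grab_frame(name): name is "scene" or "top"; returns a dict with "image" (420x560x3 uint8, red, green, blue), "K" (3x3 intrinsics, pixels), "D" ([k1, k2, p1, p2, k3] as OpenCV has them; the pictures are not rectified), "R" (3x3) and "t" (3): a world point X has camera coordinates R X + t. Camera axes: x right, y down, z forward; pixel columns grow to the right and rows downward; lengths in mm; the calibration is good to about 2 mm. A picture is of the moment at which its call begins. There is no depth.
- r.hand_in(): hands the job in; it is judged then, once.
The state is a dict: "clock": time; "joints": joint angles; "joint_vel": joint speeds; "joint_efforts": joint torques, N m; "position": TCP position; "ee_rot": TCP orientation; "force": force on the tool from outside, world axes, zero at the start; "torque": the same for the moment, N m; "opening": finger opening in mm; "finger_force": force on a finger pad.
Only numpy, scipy, OpenCV 4.12 (cv2) and the standard library are available. Lean on these libraries where they do the work, as an engineer would, in place of code of your own. Each camera call takes 0.05 s, during which the arm holds its last target. There are 200 camera calls.

## Task

Put the linocut kit away in its wooden tray: lay the three carved blocks, carved side up, in one straight overlapping row along the middle of the long bay in their printing order - the sun block first, flat on the bay floor near either end, then the field block with one end resting on the sun block, then the tree block resting in the same way on the field block, each covering about a third of the one before, like shingles, with its other end down on the bay floor. Stand the ink tin in the well with the narrow recess and set the baren, handle up, in the well with the wide recess. The uncut block and the flat pin tin do not belong to the kit: leave them where they lie.

Things in the scene. Friction and masses are not known exactly. Their poses are not given: they have to be found in the camera images.
- sun_block_mid (a point): a mounted linocut block lying flat, 80 x 54 x 8 mm (plywood, beige lino on top), 35 g. Point: its centre, 4 mm up. x along its 80 mm length, y across its 54 mm width, z out of the carved face (up). On its face, in black-inked relief under 1 mm: one solid round disc 42 mm across (the sun).
- field_block_mid (a point): a mounted linocut block lying flat, 80 x 54 x 8 mm (plywood, beige lino on top), 35 g. Point: its centre, 4 mm up. x along its 80 mm length, y across its 54 mm width, z out of the carved face (up). On its face, in black-inked relief under 1 mm: three parallel bars 70 mm long, 9 mm wide, running the length of the block (the field).
- tree_block_mid (a point): a mounted linocut block lying flat, 80 x 54 x 8 mm (plywood, beige lino on top), 35 g. Point: its centre, 4 mm up. x along its 80 mm length, y across its 54 mm width, z out of the carved face (up). On its face, in black-inked relief under 1 mm: a fir tree of three tiers, 60 mm tall, pointing to the block's +x end.
- uncut_block_mid (a point): look-alike that stays: a mounted lino block of the same size as the others (80 x 54 x 8 mm) with a plain smooth beige face, nothing carved on it. Point: its centre, 4 mm up.
- ink_tin_mid (a point): closed steel tin of printing ink, upright cylinder 54 mm in diameter and 46 mm high, with a lid and a paper label band, about 150 g. Point: its centre, 23 mm up; z up.
- pin_tin_mid (a point): look-alike that stays: a wider, flatter closed steel tin of drawing pins, 80 mm in diameter and 22 mm high. Point: its centre, 11 mm up.
- baren_mid (a point): hand baren (rubbing pad): a wooden disc 76 mm across, 10 mm thick, about 110 g, with a bar handle above it. The bar runs along its x, is 64 mm long and 20 mm wide (y), from 30 to 46 mm above the underside, on a foot near each end. Point: on its axis, 23 mm above the underside (half-way up); z up.
- tray: shallow wooden tray fixed to the desk, 252 mm (x) by 230 mm (y), rim 18 mm high. Origin: centre of its underside, on the desk. A divider along y (x = +4 to +10 mm) parts it: on its -x side the empty long bay, inside x = -120 to +4 mm, y = -109 to +109 mm, floor 4 mm above the desk, rim 14 mm above that floor (middle line x = -58 mm, along y); on its +x side the two cork wells, side by side along y.
- narrow_well: a square cork insert, 108 x 108 x 14 mm, fixed in the tray, with one round recess 10 mm deep, 76 mm in diameter, for the ink tin. Origin: centre of its underside, 4 mm above the desk, under the recess's centre; recess floor 4 mm above the origin, cork top 14 mm above it. In either of the two places beyond the tray's divider.
- wide_well: a square cork insert, 108 x 108 x 14 mm, fixed in the tray, with one round recess 10 mm deep, 96 mm in diameter, for the baren. Origin: centre of its underside, 4 mm above the desk, under the recess's centre; recess floor 4 mm above the origin, cork top 14 mm above it. In either of the two places beyond the tray's divider.
There are look-alikes about, which are no part of the job. Leave any black or turquoise look-alike of the part that bears ink_tin_mid alone.

How it is judged (in metres and radians):
At the end, for the whole second after the job is handed in: At rest: blocks within 18 mm of the bay's middle line and 0.32 rad of its length; sun flat (0.05 rad), field and tree sloping 0.07-0.26 rad on the block before, neighbours' centres 40-67 mm apart. Tin and baren on recess floors within 13 mm of centre. Look-alikes within 20 mm of start (x of sun_block_mid in the frame of tray between -0.076 and -0.04 m and y of sun_block_mid in the frame of tray between -0.075 and 0.075 m and angle between the x axis of each of sun_block_mid, field_block_mid, tree_block_mid and the y axis of tray, either way round below 0.32 rad and z of each of sun_block_mid, field_block_mid, tree_block_mid in the frame of tray below 0.026 m and x of field_block_mid in the frame of tray between -0.076 and -0.04 m and y of field_block_mid in the frame of tray between -0.075 and 0.075 m and x of tree_block_mid in the frame of tray between -0.076 and -0.04 m and y of tree_block_mid in the frame of tray between -0.075 and 0.075 m and angle between sun_block_mid's own z axis and vertical below 0.05 rad and angle between field_block_mid's own z axis and vertical between 0.07 and 0.26 rad and angle between tree_block_mid's own z axis and vertical between 0.07 and 0.26 rad and horizontal distance between sun_block_mid and field_block_mid between 0.04 and 0.067 m and horizontal distance between field_block_mid and tree_block_mid between 0.04 and 0.067 m and horizontal distance between sun_block_mid and tree_block_mid above 0.085 m and horizontal distance between ink_tin_mid and narrow_well below 0.013 m and z of ink_tin_mid in the frame of narrow_well between 0.023 and 0.03 m and angle between each of ink_tin_mid, baren_mid's own z axis and vertical below 0.08 rad and horizontal distance between baren_mid and wide_well below 0.013 m and z of baren_mid in the frame of wide_well between 0.023 and 0.03 m and linear speed of each of sun_block, field_block, tree_block, ink_tin, baren below 0.02 m/s and distance of each of uncut_block_mid, pin_tin_mid from where it was at the start of the episode below 0.02 m); the robot touches nothing.
It fails at once if the uncut block or the pin tin is pushed or carried off (distance of any of uncut_block_mid, pin_tin_mid from where it was at the start of the episode above 0.03 m).
It also fails if it takes over 128 s, if anything falls off the work surface, if the arm or the gripper's body presses on something with over 40 N, if the wrist force passes 120 N, or if a joint passes its speed limit or range.

## Working session

There is one attempt and no reset: what is moved stays moved. The work goes in short steps, Python scripts to look and compute and a shell command to move; the robot and the scene stay as the last step left them, time stands still between calls to the robot, and variables do not carry over. Pictures are saved under pics/ and viewed, at most 14 in all, crops included, and the job is handed in when it is done.

```bash
mkdir -p pics; python3 - <<'E'
from station import r,cams
import cv2,pickle
d={}
for n in("top","scene"):
    f=cams.grab_frame(n); d[n]=f
    cv2.imwrite(f"pics/{n}0.png",cv2.resize(f["image"][:,:,::-1],(800,600),interpolation=cv2.INTER_CUBIC))
    print(n,f["K"],f["D"],f["R"],f["t"])
pickle.dump(d,open("f0.pkl","wb"))
s=r.sense();print(s["clock"],s["ee_rot"],s["opening"],s["force"])
E
```

```text
top [[402.99899488   0.         277.65807549]
 [  0.         402.99899488 205.85292155]
 [  0.           0.           1.        ]] [-0.05770596  0.          0.          0.          0.        ] [[ 0.00952872 -0.99921649 -0.03841373]
 [-0.99747218 -0.00679285 -0.07073258]
 [ 0.07041622  0.03899062 -0.99675538]] [-24.95455035 601.68980416 893.89711032]
scene [[429.24144557   0.         274.23964896]
 [  0.         429.24144557 206.49645106]
 [  0.           0.           1.        ]] [-0.12886709  0.          0.          0.          0.        ] [[ 0.721754    0.69191846 -0.01788875]
 [ 0.39050249 -0.42840788 -0.8148463 ]
 [-0.57147088  0.58113298 -0.57940098]] [-412.73127989 -203.42749862 1376.98024137]
0.1 [[ 9.64355103e-01  2.64611353e-01 -2.60273282e-04]
 [ 2.64611366e-01 -9.64353294e-01  1.88386367e-03]
 [ 2.47496319e-04 -1.88558481e-03 -9.99998192e-01]] 85.5755466486926 [0.06167    0.53046383 0.13931126]
```

View pics/top0.png

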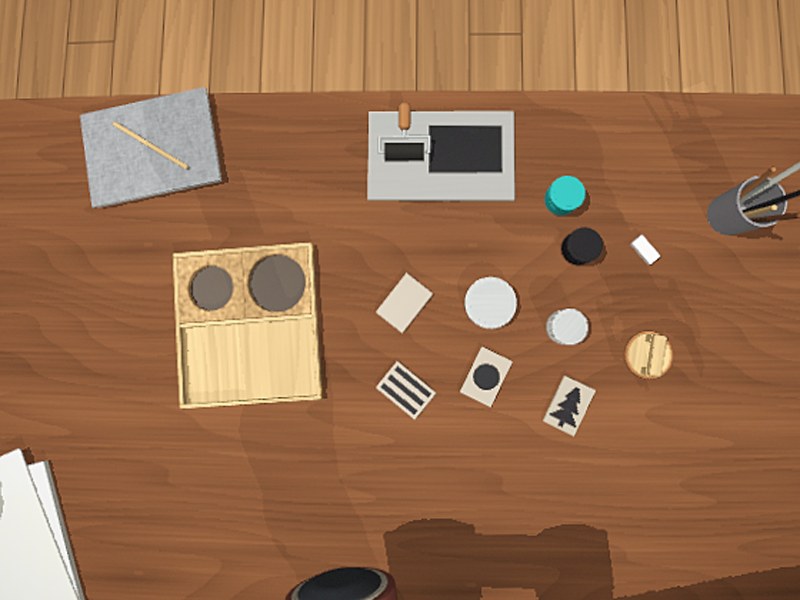

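View pics/scene0.png

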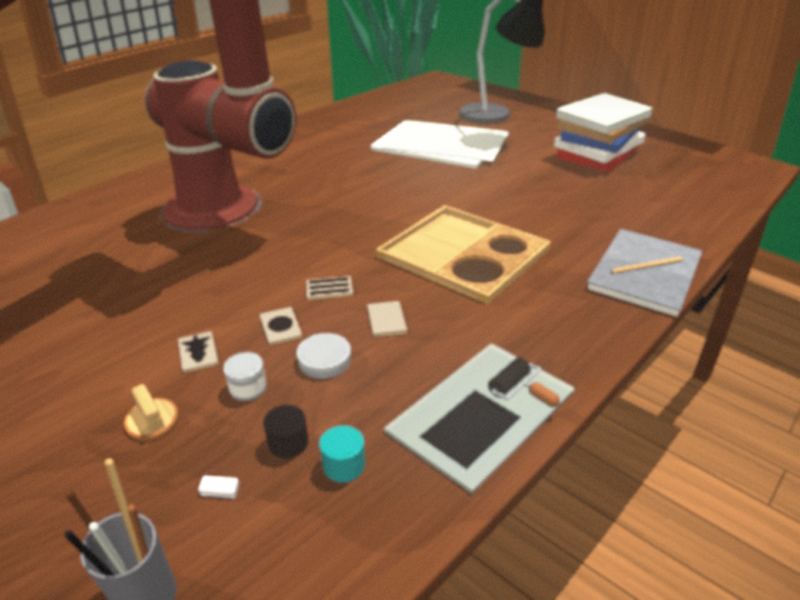

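The top view shows the tray at the left (corners about (173,255), (313,243), (322,397), (180,407)). The narrow recess is at (211,288) and the wide one at (277,282).

What could be mistaken for what, in top view pixels:
- **Ink tin:** the white-labelled steel tin at (568,326) is my choice. The black one (582,246), the turquoise one (567,195) and the flat pin tin (491,302) are not.
- **Blocks:** sun (487,377), field (405,389), tree (569,405). The plain block at (404,303) stays.
- **Baren:** (649,355).

```bash
cat > h.py <<'E'
import cv2,numpy as np
def ray(f,p,z):
    u=cv2.undistortPoints(np.array(p,float).reshape(-1,1,2),f["K"],np.array(f["D"])).reshape(-1,2)
    C=-f["R"].T@f["t"]; d=np.c_[u,np.ones(len(u))]@f["R"]
    return (C+d*((z-C[2])/d[:,2])[:,None])[:,:2]
def rect(P):  # world rect: centre, sizes, long axis angle deg
    (c,(w,h),_)=q=cv2.minAreaRect(P.astype(np.float32)); b=cv2.boxPoints(q)
    e=[b[1]-b[0],b[2]-b[1]]; l=max(e,key=np.linalg.norm)
    return np.round(c,1),round(max(w,h),1),round(min(w,h),1),round(np.degrees(np.arctan2(l[1],l[0]))%180,1)
E
python3 - <<'E'
import pickle
from h import *
d=pickle.load(open("f0.pkl","rb"));f=d["top"];im=f["image"]
hsv=cv2.cvtColor(im,cv2.COLOR_RGB2HSV)
m=((hsv[...,1]<85)&(hsv[...,2]>150)).astype(np.uint8)
print("pale things")
for c in cv2.findContours(m,cv2.RETR_EXTERNAL,cv2.CHAIN_APPROX_NONE)[0]:
    a=cv2.contourArea(c)
    x,y=c.reshape(-1,2).mean(0)
    if 200<a<3000 and 240<x<480 and 170<y<310:
        z=8
        if 370<x<420 and y<245: z=46
        if x<370 and y<230 and x>315: z=22
        print(np.round((x*1.43,y*1.43)),a,"z",z,rect(ray(f,c.reshape(-1,2),z)),cv2.minEnclosingCircle(ray(f,c.reshape(-1,2),z).astype(np.float32)))
# tray: yellow, baren
m=((hsv[...,0]>14)&(hsv[...,0]<32)&(hsv[...,2]>165)&(hsv[...,1]>60)).astype(np.uint8)
m=cv2.morphologyEx(m,cv2.MORPH_CLOSE,np.ones((3,3)))
print("yellow")
for c in cv2.findContours(m[150:],cv2.RETR_EXTERNAL,cv2.CHAIN_APPROX_NONE,offset=(0,150))[0]:
    if cv2.contourArea(c)>300:
        p=c.reshape(-1,2);print(p.mean(0)*1.43,rect(ray(f,p,18)),"z10",rect(ray(f,p,10)))
m=(hsv[...,2]<125).astype(np.uint8)
m2=np.zeros_like(m);m2[175:222,125:216]=m[175:222,125:216]
for c in cv2.findContours(m2,cv2.RETR_EXTERNAL,cv2.CHAIN_APPROX_NONE)[0]:
    if cv2.contourArea(c)>200: print("recess",cv2.contourArea(c),cv2.minEnclosingCircle(ray(f,c.reshape(-1,2),18).astype(np.float32)))
cv2.imwrite("pics/crop1.png",cv2.resize(im[180:310,250:490,::-1],(800,433),interpolation=cv2.INTER_CUBIC))
E
```

```text
pale things
[569. 406.] 829.5 z 8 (array([ 428.7, -293.5]), 80.8, 55.4, np.float32(153.9)) ((427.60748291015625, -293.905029296875), 47.59140396118164)
[405. 390.] 819.0 z 8 (array([450.2, -34.3]), 81.2, 55.1, np.float32(51.4)) ((449.6992492675781, -34.26319122314453), 47.58075714111328)
[486. 377.] 812.0 z 8 (array([ 473.3, -162.2]), 80.2, 54.5, np.float32(154.1)) ((472.496337890625, -162.5083770751953), 47.36029052734375)
[567. 326.] 549.0 z 46 (array([ 552.3, -282.4]), 61.3, 54.6, np.float32(90.4)) ((552.3534545898438, -282.12689208984375), 31.31939697265625)
[491. 302.] 1001.0 z 22 (array([ 590.2, -167.6]), 81.3, 81.0, np.float32(63.7)) ((589.93701171875, -167.50125122070312), 41.587188720703125)
[404. 302.] 800.0 z 8 (array([589.8, -31. ]), 81.1, 55.1, np.float32(142.2)) ((589.9126586914062, -30.554283142089844), 47.42620849609375)
yellow
[650.17333333 354.30633333] (array([ 510.9, -417.8]), 69.7, 68.0, np.float32(179.2)) z10 (array([ 510.7, -421. ]), 70.3, 68.6, np.float32(179.2))
[245.83443902 325.78539024] (array([551. , 224.6]), 253.4, 232.4, np.float32(4.7)) z10 (array([551.1, 227. ]), 255.6, 234.4, np.float32(4.7))
recess 679.5 ((610.941650390625, 284.0172119140625), 36.07420349121094)
recess 1187.0 ((619.9420166015625, 175.69546508789062), 46.926025390625)
```

View pics/crop1.png

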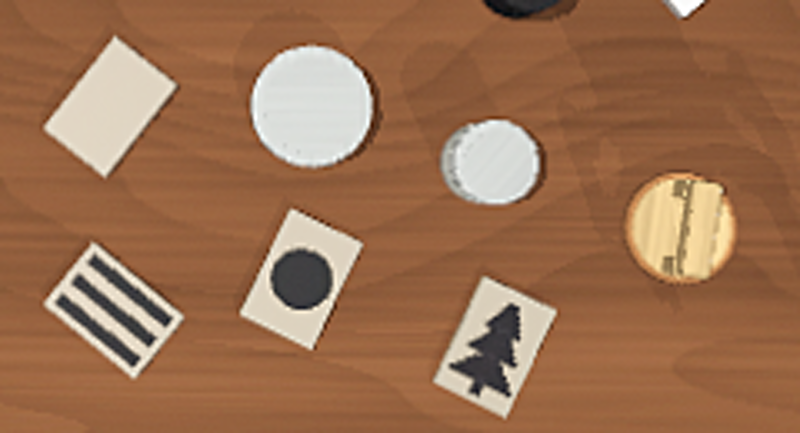

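The crop confirms the choices: plain block (110,105), pin tin (312,106), ink tin lid centred at (499,162), field (115,310), sun (302,278), tree (495,347), and baren disc at (681,228) with its bar centred near (703,229). The measured sizes fit the given ones: blocks about 81x55, tray 253x232, recess radii 36 and 47. Next I'll compute the targets and plan the first pick, the sun block.

```bash
cat > plan.py <<'E'
# python3 plan.py x y z yaw : shift (cm, current tool axes) and turn (deg) to a tool-down pose, closing axis at yaw
import sys,numpy as np
from scipy.spatial.transform import Rotation as Ro
from station import r
x,y,z,yaw=map(float,sys.argv[1:5])
s=r.sense();R=np.array(s["ee_rot"]);p=np.array(s["position"])
cur=np.degrees(np.arctan2(R[1,1],R[0,1]));j1=np.degrees(np.arctan2(y,x))
c=[a for a in yaw+180*np.arange(-3,4) if abs(a-j1)<140]
a=np.radians(min(c,key=lambda a:abs(a-cur)))
Y=np.array([np.cos(a),np.sin(a),0]);Z=np.array([0,0,-1.]);Rt=np.c_[np.cross(Y,Z),Y,Z]
d=np.array([x,y,z])-p
print("t",round(s["clock"],2),"p",p.round(1),"F",np.round(s["force"],1),"open",round(s["opening"],1),"grip",np.round(s["finger_force"],1))
print("shift now",(R.T@d/10).round(2),"turn",Ro.from_matrix(R.T@Rt).as_rotvec(True).round(1),"shift after turn",(Rt.T@d/10).round(2),"j6",round(s["joints"][5],2))
E
python3 - <<'E'
import pickle
from h import *
f=pickle.load(open("f0.pkl","rb"))["top"]
q=lambda x,y:(250+x*240/800,180+y*.3)
print("ink",ray(f,[q(499,162)],46),"disc",ray(f,[q(681,228)],10))
b=ray(f,[q(709.5,181),q(696.5,277),q(703,229)],46);print("bar",b,np.degrees(np.arctan2(*(b[0]-b[1])[::-1])))
c,s=np.cos(np.radians(4.7)),np.sin(np.radians(4.7))
for v in(53,0,-53):print("bay",v,551-58*c-v*s,224.6-58*s+v*c)
E
python3 plan.py 473.3 -162.2 100 64
```

```text
ink [[ 552.087896   -288.34913139]] disc [[ 508.60428981 -421.57425524]]
bar [[ 540.53004241 -426.63851041]
 [ 477.89614357 -417.02101029]
 [ 509.1535353  -421.78817443]] -8.72964354644035
bay 53 488.8522906071617 272.66934800081356
bay 0 493.19503156455386 219.84756649945763
bay -53 497.537772521946 167.0257849981017
t 0.1 p [ 165.3 -602.2  252.2] F [0.1 0.5 0.1] open 85.6 grip 0.0
shift now [ 41.34 -34.25  15.29] turn [-0.1  0.  41.3] shift after turn [  8.39 -53.05  15.22] j6 -0.12
```

```bash
python3 -m jog '[[1,3.45,-2.86,0.8,0,0,0],[1,3.45,-2.86,0.8,0,0,0],[1,3.45,-2.86,0.8,0,0,0],[1,3.45,-2.86,0.8,0,0,0],[1,3.45,-2.86,0.8,0,0,0],[1,3.45,-2.86,0.8,0,0,0],[1,3.45,-2.86,0.8,0,0,0],[1,3.45,-2.86,0.8,0,0,0],[1,3.45,-2.86,0.8,0,0,0],[1,3.45,-2.86,0.8,0,0,0]]' 30
python3 -m jog '[[1,3.45,-2.86,0.8,0,0,0],[1,3.45,-2.86,0.8,0,0,0],[0.5,0,0,0,0,0,8.26],[0.5,0,0,0,0,0,8.26],[0.5,0,0,0,0,0,8.26],[0.5,0,0,0,0,0,8.26],[0.5,0,0,0,0,0,8.26],[0.5,0,0,0,0,0,0],[0.5,0,0,0,0,0,0]]'
python3 plan.py 473.3 -162.2 40 64
```

```text
clock: 1.1
position: [422.9, -233.8, 172.7]
ee_rot: [[0.964, 0.264, -0.0], [0.264, -0.964, 0.0], [-0.0, -0.0, -1.0]]
force: [0.9, -0.5, 0.9]
opening: 84.9
finger_force: 0.0
clock: 2.0
position: [473.6, -162.1, 157.0]
ee_rot: [[0.9, -0.435, -0.001], [-0.435, -0.9, 0.0], [-0.001, -0.0, -1.0]]
force: [0.3, -0.8, -0.5]
opening: 64.2
finger_force: 0.0
t 2.0 p [ 473.6 -162.1  157. ] F [ 0.3 -0.8 -0.5] open 64.2 grip 0.0
shift now [-1.00e-02  2.00e-02  1.17e+01] turn [-0.   0.   0.2] shift after turn [-0.02  0.02 11.7 ] j6 1.54
```

```bash
python3 -m jog '[[0.5,0,0,4,0,0,0],[0.5,0,0,4,0,0,0],[0.5,0,0,4,0,0,0],[0.5,0,0,0.8,0,0,0],[0.5,0,0,0,0,0,0]]'; python3 -m jog '[[0.5,0,0,0.2,0,0,0],[0.5,0,0,0.2,0,0,0],[0.5,0,0,0,0,0,0]]'; python3 - <<'E'
from station import cams
import cv2
f=cams.grab_frame("scene")["image"][170:270,120:280,::-1]
cv2.imwrite("pics/s1.png",cv2.resize(f,(800,500),interpolation=cv2.INTER_CUBIC))
E
```

```text
clock: 2.5
position: [472.6, -161.6, 28.0]
ee_rot: [[0.9, -0.437, -0.003], [-0.437, -0.9, 0.002], [-0.004, -0.0, -1.0]]
force: [-0.8, -1.2, -0.0]
opening: 64.2
finger_force: 0.0
clock: 2.8
position: [475.0, -162.8, 27.0]
ee_rot: [[0.899, -0.437, 0.003], [-0.437, -0.899, -0.001], [0.003, 0.0, -1.0]]
force: [-0.4, -0.1, -0.4]
opening: 64.3
finger_force: 0.0
```

View pics/s1.png

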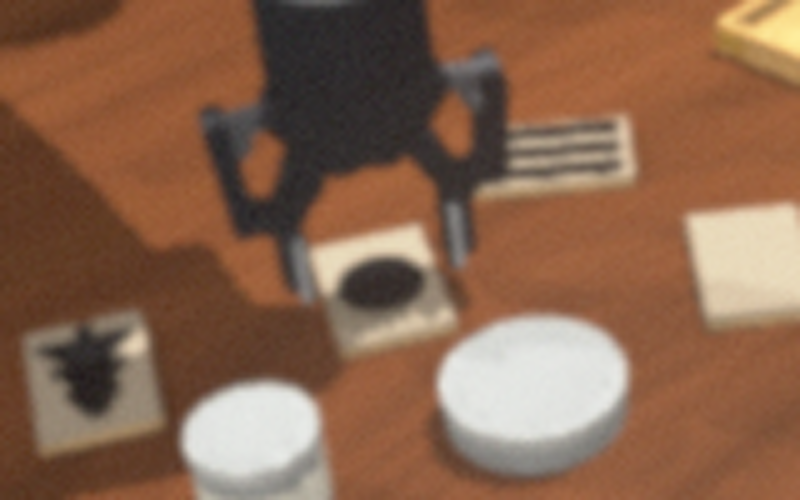

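The fingers straddle the sun block, with tips at (303,295) and (458,258), a little above the desk. I'll go a bit lower and close.

```bash
python3 -m jog '[[0.5,0,0,0.2,0,0,0],[0.5,0,0,0.1,0,0,0],[0.2,0,0,0,0,0,0],[0,0,0,0,0,0,0],[0,0,0,0,0,0,0],[0,0,0,0,0,0,0]]' 30
```

```text
clock: 3.45
position: [474.0, -162.3, 22.5]
ee_rot: [[0.899, -0.438, 0.0], [-0.438, -0.899, -0.0], [0.0, 0.0, -1.0]]
force: [0.3, 0.7, 1.4]
opening: 52.5
finger_force: 31.6
```

```bash
python3 -m jog '[[0,0,0,-2,0,0,0],[0,0,0,-4,0,0,0],[0,0,0,-4,0,0,0],[0,0,0,0,0,0,0]]'; python3 plan.py 488.9 272.7 90 4.7
```

```text
clock: 3.85
position: [477.4, -164.0, 128.7]
ee_rot: [[0.899, -0.438, 0.01], [-0.438, -0.899, -0.005], [0.012, 0.0, -1.0]]
force: [-0.2, -0.8, 1.3]
opening: 52.7
finger_force: 31.7
t 3.85 p [ 477.4 -164.   128.7] F [-0.2 -0.8  1.3] open 52.7 grip 31.7
shift now [-18.12 -39.77   3.65] turn [   0.7   -0.4 -120.6] shift after turn [43.43  4.72  3.87] j6 1.55
```

```bash
python3 -m jog '[[0,-1.81,-3.98,0,0,0,0],[0,-1.81,-3.98,0,0,0,0],[0,-1.81,-3.98,0,0,0,0],[0,-1.81,-3.98,0,0,0,0],[0,-1.81,-3.98,0,0,0,0],[0,-1.81,-3.98,0,0,0,0],[0,-1.81,-3.98,0,0,0,0],[0,-1.81,-3.98,0,0,0,0],[0,-1.81,-3.98,0,0,0,0],[0,-1.81,-3.98,0,0,0,0]]' >/dev/null
python3 -m jog '[[0,0,0,0,0,0,-8.5],[0,0,0,0,0,0,-8.5],[0,0,0,0,0,0,-8.5],[0,0,0,0,0,0,-8.5],[0,0,0,0,0,0,-8.5],[0,0,0,0,0,0,-8.5],[0,0,0,0,0,0,-8.5],[0,0,0,0,0,0,-8.5],[0,0,0,0,0,0,-8.5],[0,0,0,0,0,0,-8.5]]' >/dev/null
python3 -m jog '[[0,0,0,0,0,0,-8.5],[0,0,0,0,0,0,-8.5],[0,0,0,0,0,0,-8.5],[0,0,0,0,0,0,-8.5],[0,0,0,0,0,0,0],[0,0,0,0,0,0,0]]' >/dev/null
python3 plan.py 488.9 272.7 35 4.7
```

```text
t 6.45 p [484.8 274.7 121.4] F [-0.1 -0.2 -0.8] open 52.6 grip 31.7
shift now [-0.21  0.41  8.64] turn [-0.1  0.  -1.8] shift after turn [-0.23  0.39  8.64] j6 0.33
```

```bash
python3 -m jog '[[0,-0.22,0.4,0,0,0,-1.8],[0,0,0,3,0,0,0],[0,0,0,3,0,0,0],[0,0,0,2.6,0,0,0],[0,0,0,0,0,0,0],[0,0,0,0,0,0,0]]'
python3 -m jog '[[0,0,0,0.2,0,0,0],[0,0,0,0,0,0,0],[0,0,0,0,0,0,0]]'
python3 -m jog '[[0,0,0,0.2,0,0,0],[0,0,0,0,0,0,0],[0,0,0,0,0,0,0]]'
```

```text
clock: 7.05
position: [489.1, 272.8, 36.1]
ee_rot: [[-0.083, 0.997, -0.001], [0.997, 0.083, -0.0], [-0.0, -0.001, -1.0]]
force: [1.1, -0.9, -0.3]
opening: 52.9
finger_force: 31.8
clock: 7.35
position: [490.2, 273.3, 35.7]
ee_rot: [[-0.084, 0.996, 0.002], [0.996, 0.084, 0.001], [0.001, 0.002, -1.0]]
force: [0.3, -0.2, -1.1]
opening: 52.8
finger_force: 31.8
clock: 7.65
position: [489.3, 272.9, 32.3]
ee_rot: [[-0.084, 0.996, -0.0], [0.996, 0.084, 0.0], [0.0, -0.0, -1.0]]
force: [0.1, 0.8, -0.6]
opening: 52.6
finger_force: 31.8
```

```bash
python3 -m jog '[[0,0,0,0.2,0,0,0],[0,0,0,0,0,0,0],[0,0,0,0,0,0,0]]'|grep -E "pos|force"
python3 -m jog '[[0,0,0,0.15,0,0,0],[0,0,0,0,0,0,0],[0,0,0,0,0,0,0]]'|grep -E "pos|force"
```

```text
position: [489.2, 272.9, 30.1]
force: [-0.2, 0.7, 0.3]
finger_force: 31.8
position: [489.3, 272.9, 28.7]
force: [0.4, 0.3, -0.6]
finger_force: 31.8
```

```bash
python3 -m jog '[[0,0,0,0.15,0,0,0],[0,0,0,0,0,0,0],[0,0,0,0,0,0,0]]'|grep -E "pos|force"
python3 -m jog '[[0,0,0,0.1,0,0,0],[0.25,0,0,0,0,0,0],[0.4,0,0,0,0,0,0],[0.4,0,0,0,0,0,0],[0.4,0,0,-3,0,0,0],[0.4,0,0,-4,0,0,0],[0.4,0,0,-3,0,0,0]]'
python3 plan.py 450.2 -34.3 100 141.4
```

```text
position: [489.3, 272.9, 27.2]
force: [-0.3, 0.2, -0.5]
finger_force: 31.8
clock: 9.25
position: [489.7, 273.1, 128.3]
ee_rot: [[-0.084, 0.996, 0.001], [0.996, 0.084, 0.001], [0.0, 0.001, -1.0]]
force: [1.2, 0.4, 0.4]
opening: 59.8
finger_force: 0.0
t 9.25 p [489.7 273.1 128.3] F [1.2 0.4 0.4] open 59.8 grip 0.0
shift now [-30.29  -6.54   2.81] turn [ 0.1 -0.  43.4] shift after turn [-26.49  16.09   2.83] j6 0.29
```

```bash
python3 -m jog '[[0.5,-4.33,-0.93,0,0,0,0],[0.5,-4.33,-0.93,0,0,0,0],[0.5,-4.33,-0.93,0,0,0,0],[0.5,-4.33,-0.93,0,0,0,0],[0.5,-4.33,-0.93,0,0,0,0],[0.5,-4.33,-0.93,0,0,0,0],[0.5,-4.33,-0.93,0,0,0,0]]' >/dev/null
python3 -m jog '[[0.5,0,0,0,0,0,8.5],[0.5,0,0,0,0,0,8.5],[0.5,0,0,0,0,0,8.5],[0.5,0,0,0,0,0,8.5],[0.5,0,0,0,0,0,8.5],[0.5,0,0,0,0,0,0.9],[0.5,0,0,0,0,0,0],[0.5,0,0,0,0,0,0]]' >/dev/null
python3 plan.py 450.2 -34.3 24 141.4
python3 - <<'E'
from station import cams
import pickle
from h import *
f=cams.grab_frame("top");im=f["image"]
cv2.imwrite("pics/top2.png",cv2.resize(im[160:300,110:250,::-1],(600,600),interpolation=cv2.INTER_CUBIC))
pickle.dump(f,open("f2.pkl","wb"))
E
```

```text
t 10.75 p [450.1 -34.6 126.3] F [-0.3 -0.4 -0.3] open 64.1 grip 0.0
shift now [ 3.000e-02 -1.000e-02  1.023e+01] turn [0.  0.  0.2] shift after turn [ 3.000e-02 -1.000e-02  1.023e+01] j6 0.43
```

View pics/top2.png

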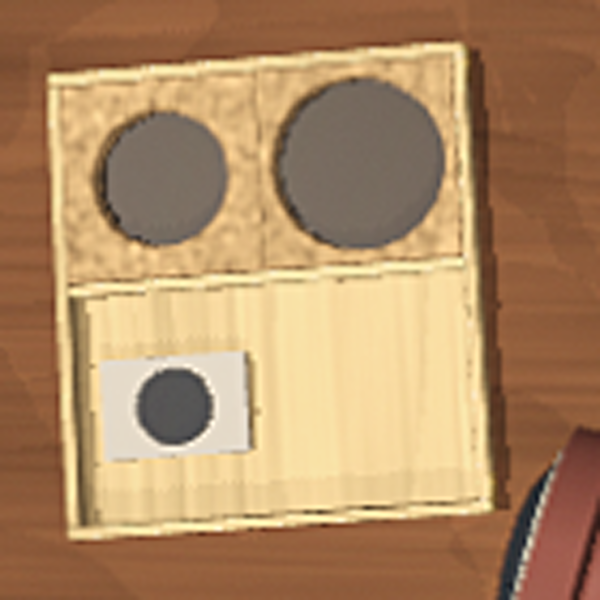

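The sun block lies flat and straight in the bay, centred at (176,405) in the crop and near the +y end. Now I'll pick the field block.

```bash
python3 -c "
import pickle
from h import *
f=pickle.load(open('f2.pkl','rb'));p=ray(f,[(110+176*.2333,160+405*.2333)],12)[0]
a=np.radians(4.7);d=p-[551,224.6];print('sun',p,'tray',d@[np.cos(a),np.sin(a)],d@[-np.sin(a),np.cos(a)])"
python3 -m jog '[[0.5,0,0,4,0,0,0],[0.5,0,0,4,0,0,0],[0.5,0,0,1.8,0,0,0],[0.5,0,0,0.55,0,0,0],[0.5,0,0,0,0,0,0],[0.2,0,0,0,0,0,0],[0,0,0,0,0,0,0],[0,0,0,0,0,0,0],[0,0,0,0,0,0,0]]'
python3 -m jog '[[0,0,0,-2,0,0,0],[0,0,0,-4,0,0,0],[0,0,0,-4,0,0,0],[0,0,0,0,0,0,0],[0,0,0,0,0,0,0]]'
python3 plan.py 493.2 219.8 90 4.7
```

```text
sun [487.61899948 272.55988835] tray -59.238113009603545 52.99196245158369
clock: 11.7
position: [451.5, -34.9, 24.4]
ee_rot: [[0.623, 0.782, 0.003], [0.782, -0.623, -0.001], [0.001, 0.003, -1.0]]
force: [0.3, 0.2, 6.6]
opening: 52.0
finger_force: 32.2
clock: 12.2
position: [450.7, -34.7, 123.9]
ee_rot: [[0.623, 0.782, 0.003], [0.782, -0.623, -0.001], [0.001, 0.002, -1.0]]
force: [0.5, -0.1, -0.8]
opening: 52.3
finger_force: 31.6
t 12.2 p [450.7 -34.7 123.9] F [ 0.5 -0.1 -0.8] open 52.3 grip 31.6
shift now [ 22.55 -12.55   3.39] turn [  0.2  -0.  -43.3] shift after turn [25.02  6.32  3.39] j6 0.43
```

```bash
python3 -m jog '[[0,3.75,-2.1,0,0,0,0],[0,3.75,-2.1,0,0,0,0],[0,3.75,-2.1,0,0,0,0],[0,3.75,-2.1,0,0,0,0],[0,3.75,-2.1,0,0,0,0],[0,3.75,-2.1,0,0,0,0],[0,0,0,0,0,0,0]]' >/dev/null
python3 -m jog '[[0,0,0,0,0,0,-8.5],[0,0,0,0,0,0,-8.5],[0,0,0,0,0,0,-8.5],[0,0,0,0,0,0,-8.5],[0,0,0,0,0,0,-8.5],[0,0,0,0,0,0,-0.8],[0,0,0,0,0,0,0],[0,0,0,0,0,0,0]]' >/dev/null
python3 plan.py 493.4 216.9 60 4.7
```

```text
t 13.7 p [491.3 219.5 122. ] F [-0.2 -0.7 -0.8] open 51.9 grip 31.6
shift now [-0.27  0.2   6.2 ] turn [-0.1  0.  -0.1] shift after turn [-0.27  0.19  6.2 ] j6 0.2
```

```bash
python3 -m jog '[[0,-0.27,0.2,3.1,0,0,0],[0,0,0,3.1,0,0,0],[0,0,0,0,0,8.5,0],[0,0,0,0,0,0,0],[0,0,0,0,0,0,0],[0,0,0,0,0,0,0]]'; python3 plan.py 493.4 216.9 38 4.7
```

```text
clock: 14.3
position: [494.8, 217.6, 61.9]
ee_rot: [[-0.082, 0.997, -0.01], [0.986, 0.082, 0.146], [0.146, 0.002, -0.989]]
force: [0.3, -1.1, -0.8]
opening: 51.9
finger_force: 31.8
t 14.3 p [494.8 217.6  61.9] F [ 0.3 -1.1 -0.8] open 51.9 grip 31.8
shift now [-0.41 -0.15  2.35] turn [ 0.1 -8.4  0. ] shift after turn [-0.06 -0.15  2.39] j6 0.05
```

```bash
python3 -m jog '[[0,-0.41,-0.1,2.35,0,0,0],[0,0,0,0,0,0,0],[0,0,0,0,0,0,0]]'|grep -E "pos|force"
python3 -m jog '[[0,-0.03,0,0.2,0,0,0],[0,0,0,0,0,0,0],[0,0,0,0,0,0,0]]'|grep -E "pos|force"
python3 -m jog '[[0,-0.03,0,0.15,0,0,0],[0,0,0,0,0,0,0],[0,0,0,0,0,0,0]]'|grep -E "pos|force"
```

```text
position: [492.8, 217.1, 37.2]
force: [-0.2, -0.5, -0.4]
finger_force: 31.8
position: [493.5, 216.9, 35.6]
force: [0.3, 0.7, -0.5]
finger_force: 31.8
position: [493.6, 216.7, 34.0]
force: [0.1, 0.2, 3.1]
finger_force: 32.3
```

```bash
python3 -m jog '[[0.2,0,0,0,0,0,0],[0.35,0,0,0,0,0,0],[0.35,0,0,0,0,0,0],[0.35,0,0,-3,0,0,0],[0.35,0,0,-4,0,0,0],[0.35,0,0,-3,0,0,0],[0.5,0,0,0,0,-8.5,0],[0.5,0,0,0,0,0,0],[0.5,0,0,0,0,0,0]]'
python3 plan.py 428.7 -293.5 100 63.9
```

```text
clock: 16.1
position: [493.4, 202.4, 131.4]
ee_rot: [[-0.084, 0.996, -0.002], [0.996, 0.084, 0.002], [0.002, -0.002, -1.0]]
force: [0.0, -0.5, -0.5]
opening: 63.6
finger_force: 0.0
t 16.1 p [493.4 202.4 131.4] F [ 0.  -0.5 -0.5] open 63.6 grip 0.0
shift now [-48.87 -10.63   3.07] turn [ -0.   -0.2 -59.1] shift after turn [-16.   -47.38   3.14] j6 0.16
```

```bash
python3 -m jog '[[0.5,-4.44,-0.97,0,0,0,0],[0.5,-4.44,-0.97,0,0,0,0],[0.5,-4.44,-0.97,0,0,0,0],[0.5,-4.44,-0.97,0,0,0,0],[0.5,-4.44,-0.97,0,0,0,0],[0.5,-4.44,-0.97,0,0,0,0],[0.5,-4.44,-0.97,0,0,0,0],[0.5,-4.44,-0.97,0,0,0,0],[0.5,-4.44,-0.97,0,0,0,0],[0.5,-4.44,-0.97,0,0,0,0]]' >/dev/null
python3 -m jog '[[0.5,-4.44,-0.97,0,0,0,0],[0.5,0,0,0,0,0,-8.45],[0.5,0,0,0,0,0,-8.45],[0.5,0,0,0,0,0,-8.45],[0.5,0,0,0,0,0,-8.45],[0.5,0,0,0,0,0,-8.45],[0.5,0,0,0,0,0,-8.45],[0.5,0,0,0,0,0,-8.45],[0.5,0,0,0,0,0,0],[0.5,0,0,0,0,0,0]]' >/dev/null
python3 plan.py 428.7 -293.5 24 63.9
python3 - <<'E'
from station import cams
import cv2,pickle
d={n:cams.grab_frame(n) for n in("top","scene")};pickle.dump(d,open("f3.pkl","wb"))
a=cv2.resize(d["top"]["image"][210:290,110:230,::-1],(800,533),interpolation=cv2.INTER_CUBIC)[:, :]
b=cv2.resize(d["scene"]["image"][135:220,255:395,::-1],(800,486),interpolation=cv2.INTER_CUBIC)
cv2.imwrite("pics/f3.png",cv2.vconcat([cv2.resize(a,(480,320)),cv2.resize(b,(480,291))]))
E
```

```text
t 18.1 p [ 427.6 -293.4  131.1] F [ 0.1 -0.3  0. ] open 64.1 grip 0.0
shift now [-0.12  0.02 10.71] turn [ 0.1 -0.1 -0.2] shift after turn [-0.1   0.04 10.71] j6 -1.86
```

View pics/f3.png

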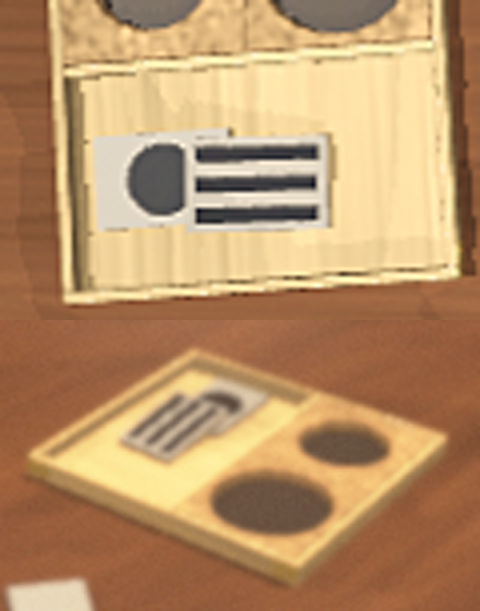

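The top crop shows the field block spanning x 188-332, centred at (259,183), with its left end on the sun block (95-231). Now I'll pick the tree block and compute the field block's tray coordinates.

```bash
python3 -c "
import pickle
from h import *
f=pickle.load(open('f3.pkl','rb'))['top'];P=ray(f,[(110+259/4,210+183/4),(110+191/4,210+184/4),(110+330/4,210+182/4)],18)
a=np.radians(4.7)
for p in P:
  d=p-[551,224.6];print('field',p,'tray',d@[np.cos(a),np.sin(a)],d@[-np.sin(a),np.cos(a)])"
python3 -m jog '[[0.5,-0.1,0,4,0,0,0],[0.5,0,0,4,0,0,0],[0.5,0,0,2.2,0,0,0],[0.5,0,0,0.5,0,0,0],[0.5,0,0,0,0,0,0],[0.2,0,0,0,0,0,0],[0,0,0,0,0,0,0],[0,0,0,0,0,0,0],[0,0,0,0,0,0,0]]'
python3 -m jog '[[0,0,0,-2,0,0,0],[0,0,0,-4,0,0,0],[0,0,0,-4,0,0,0],[0,0,0,0,0,0,0],[0,0,0,0,0,0,0]]'
python3 plan.py 497.6 165 90 4.7
```

```text
field [485.92021144 214.81449792] tray -65.66275984968794 -4.420056401767782
field [484.73091362 254.58638105] tray -63.589209735600626 35.31553855633098
field [487.10280379 173.58459059] tray -67.86246121960905 -45.608223361857846
clock: 19.1
position: [431.1, -295.7, 28.1]
ee_rot: [[-0.898, 0.44, 0.004], [0.44, 0.898, -0.003], [-0.005, -0.001, -1.0]]
force: [-0.4, 0.1, 5.8]
opening: 42.8
finger_force: 3.3
clock: 19.6
position: [430.2, -294.9, 127.5]
ee_rot: [[-0.898, 0.44, 0.003], [0.44, 0.898, -0.003], [-0.004, -0.001, -1.0]]
force: [0.2, -0.4, -0.5]
opening: 42.8
finger_force: 0.0
t 19.6 p [ 430.2 -294.9  127.5] F [ 0.2 -0.4 -0.5] open 42.8 grip 0.0
shift now [14.2  44.27  3.63] turn [ 0.1  0.3 59.2] shift after turn [45.28 10.49  3.75] j6 -1.86
```

The fingers slipped over the top of the tree block (opening 42.8, no grip), so the tool was too high. I'll reopen and go lower.

```bash
python3 -m jog '[[0.5,0,0,0,0,0,0],[0.5,0,0,4,0,0,0],[0.5,0,0,4,0,0,0],[0.5,0,0,1.8,0,0,0],[0.5,0,0,0,0,0,0],[0.5,0,0,0,0,0,0]]'
python3 - <<'E'
from station import r,cams
import cv2
for i in range(3):
    f=cams.grab_frame("scene");print(r.sense()["position"])
cv2.imwrite("pics/s4.png",cv2.resize(f["image"][190:300,80:240,::-1],(640,440),interpolation=cv2.INTER_CUBIC))
E
```

```text
clock: 20.2
position: [428.7, -293.6, 26.4]
ee_rot: [[-0.898, 0.44, -0.002], [0.44, 0.898, 0.002], [0.002, 0.001, -1.0]]
force: [0.5, -0.1, -0.4]
opening: 64.1
finger_force: 0.0
[ 429.50155351 -294.33451913   27.67671458]
[ 430.00690901 -294.81256444   28.51143887]
[ 430.1785984  -294.95826809   28.83861442]
```

View pics/s4.png

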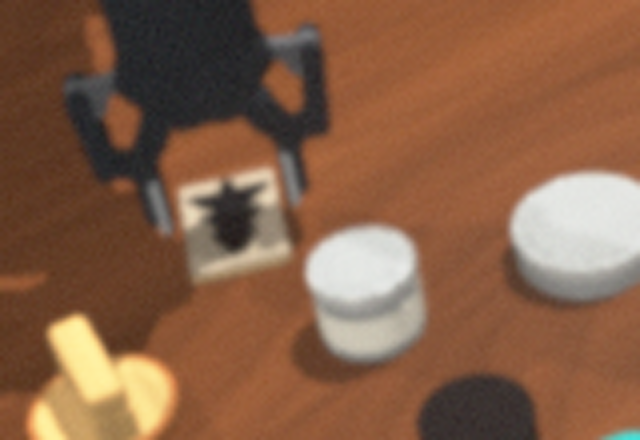

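The fingers straddle the tree block, tips at (166,230) and (298,200), but the arm settled at 28.8 mm, so I'll go 5 mm lower.

```bash
python3 -m jog '[[0.5,0,0,0.5,0,0,0],[0.5,0,0,0,0,0,0],[0.5,0,0,0,0,0,0],[0.2,0,0,0,0,0,0],[0,0,0,0,0,0,0],[0,0,0,0,0,0,0],[0,0,0,0,0,0,0]]'
```

```text
clock: 21.05
position: [429.6, -294.4, 22.8]
ee_rot: [[-0.898, 0.44, 0.001], [0.44, 0.898, -0.001], [-0.001, -0.0, -1.0]]
force: [-0.4, 0.1, 4.5]
opening: 52.5
finger_force: 31.9
```

```bash
python3 -m jog '[[0,0,0,-2,0,0,0],[0,0,0,-4,0,0,0],[0,0,0,-4,0,0,0],[0,0,0,0,0,0,0],[0,0,0,0,0,0,0],[0,0,0,0,0,0,0]]'
python3 plan.py 494.9 162.8 90 4.7
```

```text
clock: 21.65
position: [428.3, -293.3, 120.4]
ee_rot: [[-0.898, 0.44, -0.002], [0.44, 0.898, 0.002], [0.003, 0.001, -1.0]]
force: [-0.6, -0.8, -1.0]
opening: 52.5
finger_force: 31.7
t 21.65 p [ 428.3 -293.3  120.4] F [-0.6 -0.8 -1. ] open 52.5 grip 31.7
shift now [14.08 43.88  3.12] turn [-0.  -0.2 59.2] shift after turn [44.91 10.38  3.04] j6 -1.86
```

```bash
python3 -m jog '[[0,1.41,4.39,0,0,0,0],[0,1.41,4.39,0,0,0,0],[0,1.41,4.39,0,0,0,0],[0,1.41,4.39,0,0,0,0],[0,1.41,4.39,0,0,0,0],[0,1.41,4.39,0,0,0,0],[0,1.41,4.39,0,0,0,0],[0,1.41,4.39,0,0,0,0],[0,1.41,4.39,0,0,0,0],[0,1.41,4.39,0,0,0,0]]' >/dev/null
python3 -m jog '[[0,0,0,0,0,0,8.45],[0,0,0,0,0,0,8.45],[0,0,0,0,0,0,8.45],[0,0,0,0,0,0,8.45],[0,0,0,0,0,0,8.45],[0,0,0,0,0,0,8.45],[0,0,0,0,0,0,8.45],[0,0,0,0,0,8.5,0],[0,0,0,0,0,0,0],[0,0,0,0,0,0,0]]'
python3 -m jog '[[0,0,0,0,0,0,0],[0,0,0,0,0,0,0]]' >/dev/null
python3 plan.py 494.9 162.8 60 4.7
```

```text
clock: 23.65
position: [494.8, 161.3, 120.5]
ee_rot: [[-0.08, 0.997, -0.015], [0.986, 0.081, 0.145], [0.146, -0.003, -0.989]]
force: [0.1, 0.2, -0.4]
opening: 52.6
finger_force: 31.8
t 23.85 p [495.5 162.6 121.9] F [ 0.4 -0.1 -0.3] open 52.7 grip 31.8
shift now [-0.88 -0.06  6.13] turn [-0.  -8.4  0.1] shift after turn [ 0.03 -0.06  6.19] j6 -0.03
```

```bash
python3 -m jog '[[0,-0.6,0,4,0,0,0],[0,-0.55,0,3.9,0,0,0],[0,0,0,0,0,0,0],[0,0,0,0,0,0,0],[0,0,0,0,0,0,0],[0,0,0,0,0,0,0]]' >/dev/null
python3 plan.py 494.9 162.8 38 4.7
python3 -m jog '[[0,-0.03,0,0.2,0,0,0],[0,0,0,0,0,0,0],[0,0,0,0,0,0,0]]'|grep -E "pos|force"
python3 -m jog '[[0,-0.03,0,0.2,0,0,0],[0,0,0,0,0,0,0],[0,0,0,0,0,0,0]]'|grep -E "pos|force"
```

```text
t 24.45 p [497.8 162.8  45.1] F [ 0.4  0.6 -0.4] open 52.5 grip 32.0
shift now [-0.08 -0.29  0.71] turn [ 0.3 -8.5  0.1] shift after turn [ 0.03 -0.28  0.71] j6 -0.06
position: [496.0, 162.4, 40.9]
force: [-0.2, -0.3, -1.0]
finger_force: 32.0
position: [495.6, 162.4, 38.2]
force: [-0.2, -0.3, -1.2]
finger_force: 32.0
```

```bash
python3 -m jog '[[0,-0.03,0,0.2,0,0,0],[0,0,0,0,0,0,0],[0,0,0,0,0,0,0]]'|grep -E "pos|force"
python3 -m jog '[[0,-0.02,0,0.15,0,0,0],[0,0,0,0,0,0,0],[0,0,0,0,0,0,0]]'|grep -E "pos|force"
```

```text
position: [495.7, 162.4, 36.3]
force: [0.1, -0.0, -1.1]
finger_force: 32.0
position: [495.8, 162.5, 34.8]
force: [0.0, 0.3, -0.3]
finger_force: 32.0
```

```bash
python3 -m jog '[[0,-0.02,0,0.12,0,0,0],[0,0,0,0,0,0,0],[0,0,0,0,0,0,0]]'|grep -E "pos|force"
python3 -m jog '[[0.2,0,0,0,0,0,0],[0.35,0,0,0,0,0,0],[0.35,0,0,0,0,0,0],[0.35,0,0,-3,0,0,0],[0.35,0,0,-4,0,0,0],[0.35,0,0,-3,0,0,0],[0.5,0,0,0,0,-8.5,0],[0.5,0,0,0,0,0,0],[0.5,0,0,0,0,0,0]]' >/dev/null
python3 plan.py 552 -287 130 90
```

```text
position: [495.8, 162.4, 33.6]
force: [0.3, 1.0, 0.0]
finger_force: 32.0
t 26.85 p [496.4 148.4 132.1] F [-0.6 -0.5 -0.5] open 64.4 grip 0.0
shift now [-43.85   1.86   0.11] turn [  0.   -0.1 -85.2] shift after turn [ -5.56 -43.54   0.21] j6 0.06
```

```bash
python3 -m jog '[[1,-4.87,0.21,0,0,0,0],[1,-4.87,0.21,0,0,0,0],[1,-4.87,0.21,0,0,0,0],[1,-4.87,0.21,0,0,0,0],[1,-4.87,0.21,0,0,0,0],[1,-4.87,0.21,0,0,0,0],[1,-4.87,0.21,0,0,0,0],[1,-4.87,0.21,0,0,0,0],[1,-4.87,0.21,0,0,0,0],[1,0,0,0,0,0,0]]' >/dev/null
python3 -m jog '[[1,0,0,0,0,0,0],[1,0,0,0,0,0,0]]' >/dev/null
python3 plan.py 552 -287 43 4.7
python3 - <<'E'
from station import cams
import cv2,pickle
d={n:cams.grab_frame(n) for n in("top","scene")};pickle.dump(d,open("f5.pkl","wb"))
a=cv2.resize(d["top"]["image"][210:290,110:230,::-1],(480,320),interpolation=cv2.INTER_CUBIC)
b=cv2.resize(d["scene"]["image"][135:220,255:395,::-1],(480,291),interpolation=cv2.INTER_CUBIC)
cv2.imwrite("pics/f5.png",cv2.vconcat([a,b])[:600])
E
```

```text
t 28.05 p [ 551.2 -286.6  131.2] F [ 0.1  0.1 -0. ] open 85.5 grip 0.0
shift now [-0.07  0.09  8.81] turn [-0.1 -0.2  0. ] shift after turn [-0.05  0.08  8.82] j6 -0.68
```

View pics/f5.png

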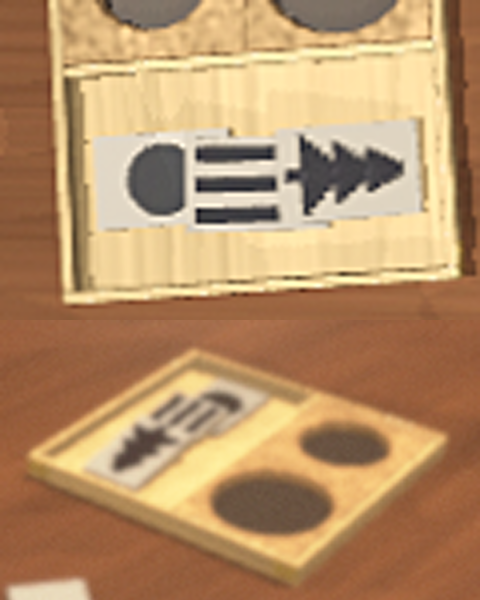

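All three blocks overlap in order in the crop: sun 95 onward, field from 188, tree 278-422 centred (351,169), about 51 mm beyond the field. Next is the ink tin.

```bash
python3 -m jog '[[1,0,0,3,0,0,0],[1,0,0,3,0,0,0],[1,0,0,2.8,0,0,0],[1,0,0,0,0,0,0],[1,0,0,0,0,0,0],[1,0,0,0,0,0,0]]' 40
python3 -m jog '[[0.6,0,0,0,0,0,0],[0.3,0,0,0,0,0,0],[0,0,0,0,0,0,0],[0,0,0,0,0,0,0],[0,0,0,0,0,0,0]]' 40
```

```text
clock: 28.75
position: [553.4, -287.8, 46.8]
ee_rot: [[-0.084, 0.997, 0.003], [0.997, 0.084, -0.002], [-0.002, 0.003, -1.0]]
force: [0.5, 0.2, 0.1]
opening: 85.2
finger_force: 0.0
clock: 29.25
position: [553.3, -288.2, 46.6]
ee_rot: [[-0.083, 0.997, 0.003], [0.997, 0.083, -0.001], [-0.002, 0.002, -1.0]]
force: [-1.7, 0.9, 6.1]
opening: 52.4
finger_force: 42.4
```

```bash
python3 -m jog '[[0,0,0,-3,0,0,0],[0,0,0,-4,0,0,0],[0,0,0,-2,0,0,0],[0,0,0,0,0,0,0],[0,0,0,0,0,0,0],[0,0,0,0,0,0,0]]'
python3 plan.py 610.8 283.8 110 4.7
python3 -c "
import pickle
from h import *
f=pickle.load(open('f5.pkl','rb'))['top'];p=ray(f,[(110+351/4,210+169/4)],18)[0]
a=np.radians(4.7);d=p-[551,224.6];print('tree tray',d@[np.cos(a),np.sin(a)],d@[-np.sin(a),np.cos(a)])"
```

```text
clock: 29.85
position: [550.8, -286.7, 131.9]
ee_rot: [[-0.083, 0.997, -0.004], [0.997, 0.083, 0.002], [0.003, -0.003, -1.0]]
force: [0.0, 0.1, -1.2]
opening: 52.7
finger_force: 42.7
t 29.85 p [ 550.8 -286.7  131.9] F [ 0.   0.1 -1.2] open 52.7 grip 42.7
shift now [56.35 10.7   2.31] turn [-0.2 -0.2  0. ] shift after turn [56.36 10.66  2.19] j6 -0.68
tree tray -61.31099867007418 -58.177494061608954
```

```bash
python3 -m jog '[[0,4.7,0.89,0,0,0,0],[0,4.7,0.89,0,0,0,0],[0,4.7,0.89,0,0,0,0],[0,4.7,0.89,0,0,0,0],[0,4.7,0.89,0,0,0,0],[0,4.7,0.89,0,0,0,0],[0,4.7,0.89,0,0,0,0],[0,4.7,0.89,0,0,0,0],[0,4.7,0.89,0,0,0,0],[0,4.7,0.89,0,0,0,0]]' >/dev/null
python3 -m jog '[[0,4.7,0.89,0,0,0,0],[0,4.7,0.89,0,0,0,0],[0,0,0,0,0,0,0],[0,0,0,0,0,0,0],[0,0,0,0,0,0,0],[0,0,0,0,0,0,0],[0,0,0,0,0,0,0]]' >/dev/null
python3 plan.py 610.8 283.8 60 4.7
```

```text
t 31.55 p [611.9 282.1 134.3] F [-0.7 -0.5 -0.2] open 52.5 grip 42.8
shift now [ 0.18 -0.09  7.43] turn [-0.   0.  -0.1] shift after turn [ 0.18 -0.1   7.43] j6 0.24
```

```bash
python3 -m jog '[[0,0.18,-0.1,3,0,0,0],[0,0,0,3,0,0,0],[0,0,0,1.4,0,0,0],[0,0,0,0,0,0,0],[0,0,0,0,0,0,0],[0,0,0,0,0,0,0]]'|grep -E "pos|force"
python3 -m jog '[[0,0,0,0.3,0,0,0],[0,0,0,0,0,0,0],[0,0,0,0,0,0,0]]'|grep -E "pos|force"
python3 -m jog '[[0,0,0,0.2,0,0,0],[0,0,0,0,0,0,0],[0,0,0,0,0,0,0]]'|grep -E "pos|force"
```

```text
position: [612.2, 285.4, 62.9]
force: [0.3, -0.3, -0.9]
finger_force: 42.7
position: [610.9, 285.2, 58.0]
force: [0.4, -0.9, -1.8]
finger_force: 42.8
position: [610.6, 285.1, 55.4]
force: [-0.2, 0.7, -1.1]
finger_force: 42.8
```

```bash
python3 -m jog '[[0,0,0,0.15,0,0,0],[0,0,0,0,0,0,0],[0,0,0,0,0,0,0]]'|grep -E "pos|force"
python3 -m jog '[[0,0,0,0.1,0,0,0],[0,0,0,0,0,0,0],[0,0,0,0,0,0,0]]'|grep -E "pos|force"
```

```text
position: [610.9, 285.2, 54.7]
force: [-2.1, -0.2, 3.0]
finger_force: 43.1
position: [611.0, 285.3, 54.7]
force: [-4.6, -1.9, 8.3]
finger_force: 43.5
```

```bash
python3 -m jog '[[0.2,0,0,0,0,0,0],[0.5,0,0,0,0,0,0],[0.5,0,0,0,0,0,0],[0.5,0,0,-3,0,0,0],[0.5,0,0,-4,0,0,0],[0.5,0,0,-2,0,0,0],[0.5,0,0,0,0,0,0],[0.5,0,0,0,0,0,0]]'
python3 plan.py 509 -421.6 130 81.3
```

```text
clock: 34.15
position: [610.7, 285.0, 142.7]
ee_rot: [[-0.083, 0.997, 0.0], [0.997, 0.083, 0.0], [0.0, 0.0, -1.0]]
force: [-0.3, 0.1, -0.5]
opening: 64.0
finger_force: 0.0
t 34.15 p [610.7 285.  142.7] F [-0.3  0.1 -0.5] open 64.0 grip 0.0
shift now [-69.58 -15.98   1.27] turn [  0.    0.  -76.6] shift after turn [ -0.63 -71.39   1.27] j6 0.24
```

```bash
python3 -m jog '[[0.2,-4.64,-1.065,0,0,0,0],[0.2,-4.64,-1.065,0,0,0,0],[0.2,-4.64,-1.065,0,0,0,0],[0.2,-4.64,-1.065,0,0,0,0],[0.2,-4.64,-1.065,0,0,0,0],[0.2,-4.64,-1.065,0,0,0,0],[0.2,-4.64,-1.065,0,0,0,0],[0.2,-4.64,-1.065,0,0,0,0],[0.2,-4.64,-1.065,0,0,0,0],[0.2,-4.64,-1.065,0,0,0,0]]' >/dev/null
python3 -m jog '[[0.2,-4.64,-1.065,0,0,0,0],[0.2,-4.64,-1.065,0,0,0,0],[0.2,-4.64,-1.065,0,0,0,0],[0.2,-4.64,-1.065,0,0,0,0],[0.2,-4.64,-1.065,0,0,0,0],[0.2,0,0,0,0,0,-8.5],[0.2,0,0,0,0,0,-8.5],[0.2,0,0,0,0,0,-8.5],[0.2,0,0,0,0,0,-8.5],[0.2,0,0,0,0,0,-8.5]]' >/dev/null
python3 -m jog '[[0.2,0,0,0,0,0,-8.5],[0.2,0,0,0,0,0,-8.5],[0.2,0,0,0,0,0,-8.5],[0.2,0,0,0,0,0,-8.5],[0.2,0,0,0,0,0,0],[0.2,0,0,0,0,0,0],[0.2,0,0,0,0,0,0],[0.2,0,0,0,0,0,0]]' >/dev/null
python3 plan.py 509 -421.6 44 81.3
python3 - <<'E'
from station import cams
import cv2,pickle
d={n:cams.grab_frame(n) for n in("top","scene")};pickle.dump(d,open("f6.pkl","wb"))
a=cv2.resize(d["top"]["image"][160:290,110:260,::-1],(400,347),interpolation=cv2.INTER_CUBIC)
b=cv2.resize(d["scene"]["image"][205:335,60:210,::-1],(400,347),interpolation=cv2.INTER_CUBIC)
cv2.imwrite("pics/f6.png",cv2.hconcat([a,b]))
E
```

```text
t 36.95 p [ 509.  -421.6  142.6] F [-1.  -0.4  0.4] open 51.2 grip 0.0
shift now [-0.01 -0.    9.86] turn [ 0.  -0.  -0.1] shift after turn [-0.   -0.    9.86] j6 -2.22
```

View pics/f6.png

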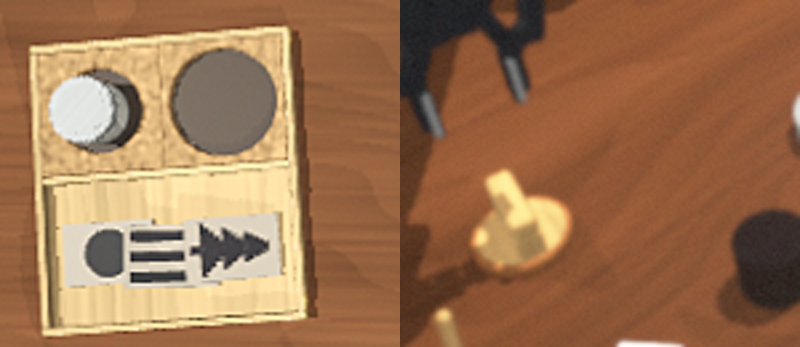

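The ink tin stands in the narrow recess; its lid shows at (80,107), shifted by parallax. The baren's bar is at (515,200) in the right half. I'll check the tin and pick the baren.

```bash
python3 -c "
import pickle
from h import *
f=pickle.load(open('f6.pkl','rb'))['top'];print('tin',ray(f,[(110+80*.375,160+109*.3746)],54),'want 610.8 283.8')"
python3 -m jog '[[0.2,0,0,4,0,0,0],[0.2,0,0,4,0,0,0],[0.2,0,0,1.8,0,0,0],[0.2,0,0,0,0,0,0],[0.2,0,0,0,0,0,0],[0.2,0,0,0,0,0,0],[0.2,0,0,0,0,0,0]]' 50
python3 -m jog '[[-0.2,0,0,0,0,0,0],[-0.5,0,0,0,0,0,0],[-0.8,0,0,0,0,0,0],[-0.8,0,0,0,0,0,0],[-0.8,0,0,0,0,0,0],[-0.8,0,0,0,0,0,0]]' 50
```

```text
tin [[608.68021785 286.50937773]] want 610.8 283.8
clock: 37.75
position: [510.4, -423.0, 47.8]
ee_rot: [[-0.988, 0.152, 0.003], [0.152, 0.988, -0.003], [-0.003, -0.003, -1.0]]
force: [-0.3, -0.3, -1.0]
opening: 51.2
finger_force: 0.0
clock: 38.35
position: [509.6, -422.2, 46.1]
ee_rot: [[-0.988, 0.152, 0.001], [0.152, 0.988, -0.001], [-0.001, -0.001, -1.0]]
force: [-0.4, 0.1, 6.2]
opening: 19.2
finger_force: 50.0
```

```bash
python3 -m jog '[[-0.8,0,0,-3,0,0,0],[-0.8,0,0,-4,0,0,0],[-0.8,0,0,-2,0,0,0],[-0.8,0,0,0,0,0,0],[-0.8,0,0,0,0,0,0],[-0.8,0,0,0,0,0,0]]'
python3 plan.py 619.6 175.8 130 81.3
```

```text
clock: 38.95
position: [507.8, -420.5, 131.9]
ee_rot: [[-0.988, 0.152, -0.003], [0.152, 0.988, 0.004], [0.004, 0.003, -1.0]]
force: [-0.5, 0.3, -1.7]
opening: 19.1
finger_force: 49.2
t 38.95 p [ 507.8 -420.5  131.9] F [-0.5  0.3 -1.7] open 19.1 grip 49.2
shift now [-1.97 60.63  0.36] turn [ 0.2 -0.2 -0.1] shift after turn [-2.03 60.63  0.19] j6 -2.22
```

```bash
python3 -m jog '[[-0.8,-0.155,4.66,0,0,0,0],[-0.8,-0.155,4.66,0,0,0,0],[-0.8,-0.155,4.66,0,0,0,0],[-0.8,-0.155,4.66,0,0,0,0],[-0.8,-0.155,4.66,0,0,0,0],[-0.8,-0.155,4.66,0,0,0,0],[-0.8,-0.155,4.66,0,0,0,0],[-0.8,-0.155,4.66,0,0,0,0],[-0.8,-0.155,4.66,0,0,0,0],[-0.8,-0.155,4.66,0,0,0,0]]' >/dev/null
python3 -m jog '[[-0.8,-0.155,4.66,0,0,0,0],[-0.8,-0.155,4.66,0,0,0,0],[-0.8,-0.155,4.66,0,0,0,0],[-0.8,0,0,0,0,0,0],[-0.8,0,0,0,0,0,0],[-0.8,0,0,0,0,0,0],[-0.8,0,0,0,0,0,0],[-0.8,0,0,0,0,0,0]]' >/dev/null
python3 plan.py 619.6 175.8 62 81.3
```

```text
t 40.75 p [621.1 172.7 134.8] F [-1.2  0.2 -1.2] open 19.1 grip 49.6
shift now [0.19 0.29 7.28] turn [-0.  -0.  -0.2] shift after turn [0.2  0.29 7.28] j6 -1.26
```

```bash
python3 -m jog '[[-0.8,0.15,0.2,3,0,0,0],[-0.8,0,0,3,0,0,0],[-0.8,0,0,1.3,0,0,0],[-0.8,0,0,0,0,0,0],[-0.8,0,0,0,0,0,0],[-0.8,0,0,0,0,0,0]]'|grep -E "pos|force"
python3 -m jog '[[-0.8,0,0,0.3,0,0,0],[-0.8,0,0,0,0,0,0],[-0.8,0,0,0,0,0,0]]'|grep -E "pos|force"
python3 -m jog '[[-0.8,0,0,0.2,0,0,0],[-0.8,0,0,0,0,0,0],[-0.8,0,0,0,0,0,0]]'|grep -E "pos|force"
```

```text
position: [621.6, 176.2, 64.3]
force: [-0.6, -0.6, -1.4]
finger_force: 49.5
position: [620.2, 176.2, 59.5]
force: [0.5, 0.3, -2.0]
finger_force: 49.6
position: [619.9, 176.1, 56.9]
force: [-0.8, -0.1, -1.1]
finger_force: 49.6
```

```bash
python3 -m jog '[[-0.8,0,0,0.15,0,0,0],[-0.8,0,0,0,0,0,0],[-0.8,0,0,0,0,0,0]]'|grep -E "pos|force"
python3 -m jog '[[-0.8,0,0,0.15,0,0,0],[-0.8,0,0,0,0,0,0],[-0.8,0,0,0,0,0,0]]'|grep -E "pos|force"
```

```text
position: [620.0, 176.1, 55.5]
force: [0.2, 0.1, -1.2]
finger_force: 49.6
position: [620.2, 176.2, 54.1]
force: [-0.6, 1.2, -2.0]
finger_force: 49.6
```

```bash
python3 -m jog '[[-0.8,0,0,0.12,0,0,0],[-0.8,0,0,0,0,0,0],[-0.8,0,0,0,0,0,0]]'|grep -E "pos|force"
python3 -m jog '[[-0.8,0,0,0.1,0,0,0],[-0.8,0,0,0,0,0,0],[-0.8,0,0,0,0,0,0]]'|grep -E "pos|force"
```

```text
position: [620.2, 176.2, 54.1]
force: [-4.1, 1.1, 5.3]
finger_force: 50.4
position: [620.3, 176.2, 54.1]
force: [-5.9, -1.5, 9.9]
finger_force: 51.1
```

Seated. I'll release, rise, move clear and check both views.

```bash
python3 -m jog '[[-0.5,0,0,0,0,0,0],[-0.1,0,0,0,0,0,0],[-0.1,0,0,0,0,0,0],[-0.1,0,0,-3,0,0,0],[-0.1,0,0,-4,0,0,0],[-0.1,0,0,-4,0,0,0],[-0.1,0,-4.5,-2,0,0,0],[-0.1,0,-4.5,0,0,0,0],[-0.1,0,-4.5,0,0,0,0],[-0.1,0,-4.5,0,0,0,0]]'
python3 -m jog '[[-0.1,0,-4.5,0,0,0,0],[-0.1,0,-4.5,0,0,0,0],[-0.1,0,-4.5,0,0,0,0],[-0.1,0,-4.5,0,0,0,0],[-0.1,0,-4.5,0,0,0,0],[-0.1,0,0,0,0,0,0],[-0.1,0,0,0,0,0,0]]' >/dev/null
python3 - <<'E'
from station import cams
import cv2,pickle
d={n:cams.grab_frame(n) for n in("top","scene")};pickle.dump(d,open("f7.pkl","wb"))
a=cv2.resize(d["top"]["image"][160:295,110:245,::-1],(400,400),interpolation=cv2.INTER_CUBIC)
b=cv2.resize(d["scene"]["image"][110:245,255:390,::-1],(400,400),interpolation=cv2.INTER_CUBIC)
cv2.imwrite("pics/f7.png",cv2.hconcat([a,b]))
E
```

```text
clock: 44.15
position: [592.2, -3.2, 182.0]
ee_rot: [[-0.988, 0.152, 0.001], [0.152, 0.988, -0.0], [-0.001, -0.0, -1.0]]
force: [0.1, -0.1, -0.4]
opening: 38.1
finger_force: 0.0
```

View pics/f7.png

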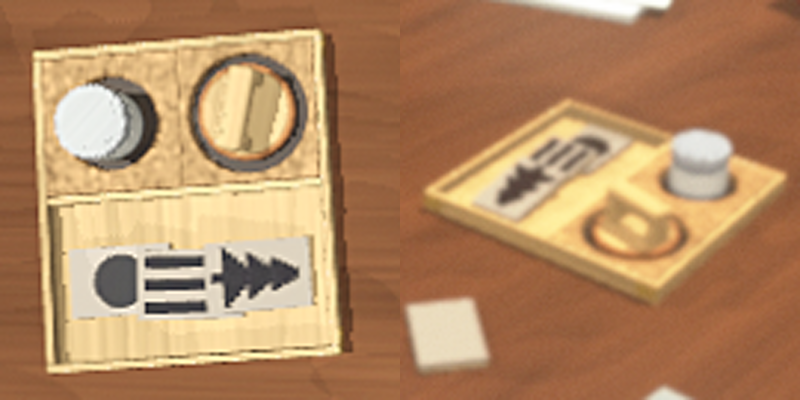

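The baren sits centred in the wide recess at (250,110). The ink tin stands in the narrow recess at (95,122), and the shingled row is intact. The uncut block at (448,335) in the right half has not moved. Handing in.

```bash
python3 -c "
from station import r
print(r.hand_in())"
```

```text
the job is handed in; nothing more can be done
None
```

The kit is in its tray and the job is handed in, at about 45 s of the 128 s: sun, field and tree blocks shingled in order in the long bay, ink tin in the narrow recess, baren handle up in the wide one, and the uncut block and pin tin never touched; the hand-in returned no verdict.

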